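# Start the filter holder's clamp screw without cross-threading it

## Task

Start the crank screw of the steel filter holder without crossing its thread: take the black grip on the crank and turn the screw gently backward (anticlockwise seen from above) until you feel or see it drop by one thread, then turn it forward (clockwise) by one full turn, without forcing the thread. Finish while still holding the grip between the fingers with the screw started like that; do not let go of it, and leave the dropper bottle, the petri dish and the blue slide box where they are.

Things in the scene. Friction and masses are not known exactly. Their poses are not given: they have to be found in the camera images.
- screw_axis (a point): Centre of the lid's top on the filter holder (fixed round steel vessel, 120 mm across the foot, a short hose stub at its side), 67 mm above the worktop, on the vertical axis of the clamp screw. The screw passes through the lid into a nut hidden inside; it cannot tip or shift sideways.
- grip_center (a point): Where to take the grip from above: on its axis, 14 mm below its top, about 134 mm above the worktop plus screw_lift at the start. The upright black grip is 18 mm across and 44 mm high (foot 22 mm across); its axis is 42 mm from the screw's, at the end of a flat crank arm whose top lies 38 mm below this point. It turns freely on its pin, so it is carried round without turning the hand.
- crank (a joint): Angle of crank and screw (rad): grows as the screw is turned forward (clockwise from above, screwing in), falls as it is turned backward. Its value does not tell where the thread starts: the nut may be seated any way round. Turning takes 1 to 4 N at the grip.
- screw_lift (a joint): Height of the screw with its crank (m); a spring and its weight press it down (6 to 9 N). At first 0.002 to 0.006: its thread lies on the nut's first turn. Turned backward it climbs 8 mm a turn to 0.008, then drops to about 0 (after under 3/4 turn; farther back it climbs and drops again each turn). From 0 a turn forward screws it in by 8 mm, to -0.008. The nut's thread ends near -0.015.
- dropper_center (a point): Bystander: centre of the white dropper bottle with blue label and blue cap, 37 mm across, 100 mm high, standing on the worktop. Leave alone.
- petri_center (a point): Bystander: centre of the clear petri dish with lid, 61 mm across, 14 mm high. Leave alone.
- slide_box_center (a point): Bystander: centre of the closed blue slide box, 87 x 100 x 34 mm. Leave alone.
- hub_top (a point): Centre of the red cap on top of the screw's dark hub (36 mm across, 17 mm high with the cap), on the screw's axis. It lies 102 mm above the worktop plus screw_lift and rises and drops with the screw.
- grip_slide (a joint): How far the grip has slid up its pin on the crank (m), against a soft spring of 250 N/m: from -0.008 to 0.016, near 0 when free. So the screw can rise and drop by itself while the hand keeps its height; the hand feels a drop of the screw as about 2 N more downward pull.
Not all that is in view belongs to the job. There is more than one size of the part that bears screw_axis; the job needs the larger.

How it is judged:
On the way, in this order (a step that is already met when the one before it is completed fails the run):
1. the screw has been turned backward up to the top of the first thread (screw_lift above 6.5 mm) (value of joint screw_lift above 0.0065 m), for 0.1 s.
2. it has dropped off the end of the thread while turned backward (screw_lift below 1.5 mm, crank well back of where it started) (value of joint screw_lift below 0.0015 m and value of joint crank below -0.6 rad), for 0.1 s.
3. it has been turned forward about one turn (screw_lift between -5.5 and -10.5 mm) (value of joint screw_lift between -0.0105 and -0.0055 m), for 0.2 s.
At the end, for the whole second after the job is handed in: The screw is in the nut's thread by one turn after the drop, give or take 0.3 turn (screw_lift between -5.5 and -10.5 mm), at rest (crank slower than 0.1 rad/s), and the fingers still hold the crank's grip (contact force above 2 N) (all of step 3 and velocity of joint crank between -0.1 and 0.1 rad/s and contact force between the fingers and grip above 2 N); the arm keeps its last pose, push and grip.
It fails at once if the thread was forced (more than 25 N between screw and nut) (contact force between crank and nut above 25 N).
It fails at once if the screw was turned in far beyond one turn (screw_lift below -12 mm) (value of joint screw_lift below -0.012 m).
It fails at once if a bystander was moved by more than 15 mm (distance of any of dropper_center, petri_center, slide_box_center from where it was at the start of the episode above 0.015 m).
It also fails if it takes over 70 s, if anything falls off the work surface, if the arm or the gripper's body presses on something with over 40 N, if the wrist force passes 120 N, or if a joint passes its speed limit or range.

## Robot

A 6-joint arm with a two-finger parallel gripper is mounted at the origin on a cart in front of the work surface, level with it; the furniture and walls round the work are solid. World frame = base frame: x ahead of the robot, y to its left, z up, the work surface at z = 0. Lengths are in m, angles in rad, forces in N, time in s.
With the tool pointing down it reaches from about 0.3 to 0.875 m from the base axis. Payload 6.4 kg.
Tool frame: the origin (TCP) lies at the very end of the fingers, on their centre line; the grasp point (between the pads) lies 19 mm behind it; z points along the fingers, y is the direction in which the jaws open and shut (so a half turn about z gives the same grasp; the last joint's range is limited). The gripper opens to 85 mm and grips with 20 to 120 N. Pads are 22 mm wide; open, the fingers measure 114 mm over their backs; the gripper's body (76 mm by 85 mm) begins 54 mm behind the grasp point. The pads swing forward as they close: fully open they stand 13 mm farther back than shut.
Start: joints at [-1.327, 0.181, 1.607, -0, 1.354, -0.206], TCP at [0.25, -0.518, 0.231] pointing down, gripper open.
Joint ranges: [-2.99, 2.99], [-0.89, 2.07], [0.3, 2.58], [-1.14, 4.28], [0, 2.63], [-3.12, 3.12]. Speed limits (rad/s): [2.57, 2.57, 3.01, 3.14, 3.14, 3.14].

## Interface

Orientations are given as a unit quaternion [w, x, y, z].
In Python, from bench import telemetry, imaging, ctrl gives the robot as it stands.
- The arm moves only by the shell command python3 -m pendant 'ROWS' [OPENING]. ROWS is JSON, a list that holds one entry, the list of rows, each a list of 6 numbers: the shift along the tool's x, y, z in units of 200 mm (1.0 is 200 mm), then the turn, a rotation vector about the tool's x, y, z in units of pi rad (1.0 is pi rad). In form: [[[tx, ty, tz, rx, ry, rz], ...]]. A call has 1 to 12 rows; each row shifts and turns the pose as measured when the row begins, along the tool's axes as they then stand; what a row does not reach is not made up. A row lasts 1/8 s, in which the tool goes at most 62.5 mm and 10.7 degrees, less where a joint would pass 70% of its speed; a pose out of reach is approached as far as the arm can. A call with a number of a shift or a turn outside -1 to 1 is refused whole. A call with a gripper value outside its range is refused whole. OPENING is the closure, from 0 (fully open) to 1 (shut), set as the call begins (- or left out, the last holds). The fingers move at their own pace and stop on an object; the grip force is fixed at half the most. Time passes only in rows, so rows that do not move let the fingers close. It gives the time, the measured TCP pose, the force and the opening at its end, in the units of the state.
- telemetry.get_obs(): the state, without advancing time (a new reading comes with each control period).
- imaging.camera(name): name is "scene" or "top"; returns a dict with "pixels" (384x512x3 uint8, blue, green, red), "vfov" (degrees; the focal length in pixels is half the picture's height over the tangent of half this angle, whatever the lens; pixels are square), "cx", "cy" (the principal point, pixels), "R" (3x3) and "t" (3): a world point X has camera coordinates R X + t. Camera axes: x right, y down, z forward; pixel columns grow to the right and rows downward; lengths in m; the calibration is good to about 2 mm. A picture is of the moment at which its call begins. There is no depth.
- ctrl.hand_in(): hands the job in, once; it reports no verdict.
The state is a dict: "time_s": time; "q": joint angles; "dq": joint speeds; "joint_efforts": joint torques, N m; "eef_pos": TCP position; "eef_rot": TCP orientation; "wrist_force": force on the tool from outside, world axes, zero at the start; "torque": the same for the moment, N m; "opening": opening from 0.0 (shut) to 1.0 (fully open).
Only numpy, scipy, OpenCV 4.12 (cv2) and the standard library are available. Lean on these libraries where they do the work, as an engineer would, in place of code of your own. Each camera call takes 0.05 s, during which the arm holds its last target.

## Working session

There is one attempt and no reset: what is moved stays moved. The work goes in short steps, Python scripts to look and compute and a shell command to move; the robot and the scene stay as the last step left them, time stands still between calls to the robot, and variables do not carry over. Pictures are saved under pics/ and viewed, and the job is handed in when it is done.

```bash
mkdir -p pics; ls; python3 - <<'E'
from bench import telemetry, imaging, ctrl
import cv2
o=telemetry.get_obs();print(o)
for n in("scene","top"):
    c=imaging.camera(n);cv2.imwrite(f"pics/{n}0.png",c["pixels"])
    print(n,c["vfov"],c["cx"],c["cy"],c["R"],c["t"])
E
```

```text
pics
{'time_s': 0.0, 'q': array([-1.32728896e+00,  1.81553208e-01,  1.60804586e+00,  1.10416090e-05,
        1.35373469e+00, -2.06280754e-01]), 'dq': array([ 0.00163607,  0.00243231, -0.00088989, -0.00020646,  0.00112747,
        0.00042057]), 'joint_efforts': array([ 6.65486168e-04, -4.44870687e+01, -3.51330721e+01, -1.62580832e-04,
        9.24299704e-03, -1.22634660e-05]), 'eef_pos': array([ 0.24988851, -0.51724925,  0.23035899]), 'eef_rot': array([-8.70501058e-04,  9.74817634e-01,  2.23001844e-01, -1.08136222e-05]), 'wrist_force': array([-0.27174203, -0.55304213, -0.36276549]), 'torque': array([ 0.00578761, -0.01477293, -0.03736281]), 'opening': 0.9951248102984795}
scene 49.08130419662969 261.9252980851116 195.1277344547565 [[-0.83123583 -0.55561726 -0.0183427 ]
 [-0.34407448  0.5401111  -0.76804476]
 [ 0.43664602 -0.63211507 -0.64013342]] [0.47528442 0.22704498 0.98055004]
top 47.21688096182035 248.29735659507108 197.96137916314768 [[ 0.0086395  -0.99955664 -0.02849364]
 [-0.99625023 -0.00615084 -0.08629972]
 [ 0.0860862   0.02913239 -0.99586167]] [0.08268559 0.48816198 1.31606518]
```

View pics/scene0.png

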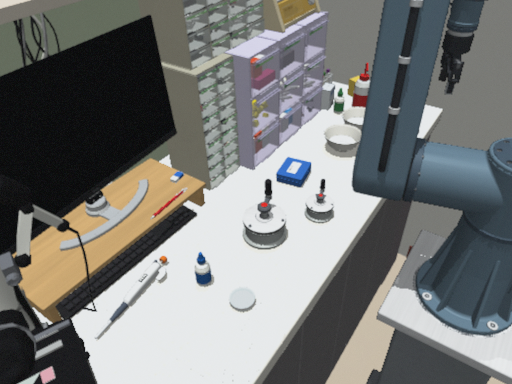

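View pics/top0.png

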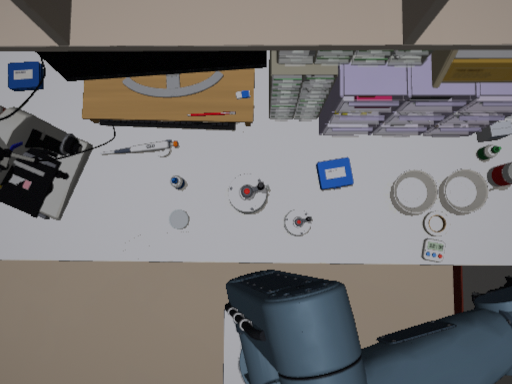

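Two filter holders are in view. The larger is at scene (265,222) / top (247,192), the smaller at scene (320,207) / top (298,222). The larger one fits the job, so I'll confirm its size in a crop and measure it.

```bash
cat > h.py <<'E'
from bench import telemetry, imaging, ctrl
import cv2, numpy as np
def cam(n):
    c=imaging.camera(n); c["R"]=np.array(c["R"]);c["t"]=np.array(c["t"]); c["f"]=192/np.tan(np.radians(c["vfov"]/2)); c["C"]=-c["R"].T@c["t"]; return c
def ray(c,u,v):
    d=c["R"].T@np.array([(u-c["cx"])/c["f"],(v-c["cy"])/c["f"],1]);return c["C"],d/np.linalg.norm(d)
def plane(c,u,v,z):
    C,d=ray(c,u,v);return C+d*(z-C[2])/d[2]
def proj(c,X):
    p=c["R"]@np.array(X)+c["t"];return p[0]/p[2]*c["f"]+c["cx"],p[1]/p[2]*c["f"]+c["cy"]
def tri(a,pa,b,pb):
    A,d=ray(a,*pa);B,e=ray(b,*pb)
    s=np.linalg.lstsq(np.c_[d,-e],B-A,rcond=None)[0]
    P,Q=A+s[0]*d,B+s[1]*e
    return (P+Q)/2,np.linalg.norm(P-Q)
def crop(c,u,v,r,k,name):
    im=c["pixels"][max(0,v-r):v+r,max(0,u-r):u+r]
    cv2.imwrite(name,cv2.resize(im,None,fx=k,fy=k,interpolation=cv2.INTER_CUBIC))
def red(c):
    p=c["pixels"].astype(int);m=((p[...,2]>110)&(p[...,2]>1.7*p[...,1])&(p[...,2]>1.7*p[...,0])).astype(np.uint8)
    n,_,st,ce=cv2.connectedComponentsWithStats(m)
    return [(st[i,4],ce[i].round(2)) for i in range(1,n) if st[i,4]>8]
E
python3 - <<'E'
from h import *
import numpy as np
a=cam("scene");b=cam("top")
crop(a,285,210,50,6,"pics/sc1.png");crop(b,265,205,50,6,"pics/tc1.png")
print(red(a));print(red(b))
E
```

```text
[(np.int32(23), array([253.3 ,  59.61])), (np.int32(16), array([366.5,  66.5])), (np.int32(29), array([364.28,  75.1 ])), (np.int32(81), array([360.77, 100.79])), (np.int32(19), array([257.63, 133.63])), (np.int32(91), array([166.79, 203.87])), (np.int32(10), array([320.5, 194.8])), (np.int32(25), array([263.76, 204.32])), (np.int32(23), array([163.17, 258.78]))]
[(np.int32(69), array([378.2 ,  97.26])), (np.int32(84), array([205.79, 113.55])), (np.int32(13), array([174.92, 143.31])), (np.int32(28), array([246.5 , 190.79])), (np.int32(12), array([298.5, 221.5])), (np.int32(9), array([439.67, 255.89]))]
```

```bash
python3 -c "
import cv2,numpy as np
a=cv2.imread('pics/sc1.png');b=cv2.imread('pics/tc1.png');cv2.imwrite('pics/both1.png',cv2.resize(np.hstack([a,b]),None,fx=.66,fy=.66))"
```

```text
(no output)
```

View pics/sc1.png

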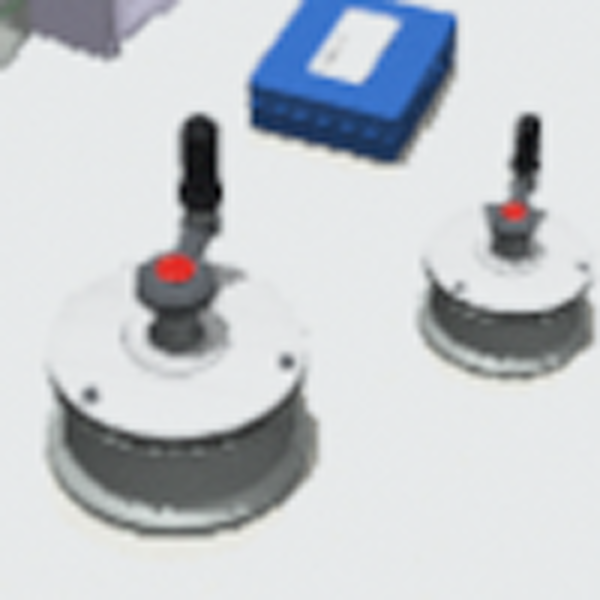

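View pics/tc1.png

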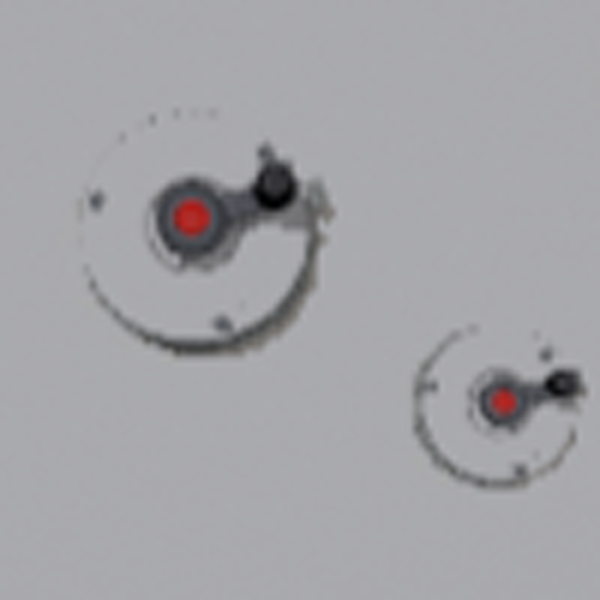

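The crops show the large holder with its red cap at scene (263.8,204.3) / top (246.5,190.8). Its black grip top is at scene (268.5,180) / top (260.7,185.7).

```bash
python3 - <<'E'
from h import *
a=cam("scene");b=cam("top")
h,e=tri(a,(263.76,204.32),b,(246.5,190.79));print("hub",h,e)
g,e=tri(a,(268.5,180.2),b,(260.7,185.7));print("griptop",g,e)
# black mask in crop
for c,(u,v) in((a,(268,190)),(b,(261,186))):
    p=c["pixels"][v-25:v+25,u-12:u+12].max(2);m=(p<50).astype(np.uint8)
    n,_,st,ce=cv2.connectedComponentsWithStats(m)
    for i in range(1,n):
        if st[i,4]>8: print(st[i],ce[i]+[u-12,v-25], st[i,:2]+[u-12,v-25])
for z in(.105,.107):print(plane(b,246.5,190.79,z),plane(a,263.76,204.32,z))
for z in(.152,):print(plane(b,260.7,185.7,z),plane(a,268.5,180.2,z))
p=plane(b,260.7,185.7,.152)[:2]-plane(b,246.5,190.79,.106)[:2];print(p,np.linalg.norm(p),np.degrees(np.arctan2(p[1],p[0])))
# foot width
c=b;print("foot px width top: ", plane(b,215+78/6,155+230/6,.065)-plane(b,215+320/6,155+230/6,.065), plane(b,215+413/6,155+400/6,.05)-plane(b,215+580/6,155+400/6,.05))
E
```

```text
hub [0.50227132 0.08988502 0.10295976] 0.002515488436066962
griptop [0.51249101 0.04964615 0.15038019] 0.004242624244075404
[ 9 15  7 15 77] [268.         187.41558442] [265 180]
[ 8 22  7  7 27] [260.11111111 186.7037037 ] [257 183]
[0.50095418 0.08920519 0.105     ] [0.50212956 0.09229992 0.105     ]
[0.50074839 0.08913816 0.107     ] [0.50083429 0.09419559 0.107     ]
[0.51043378 0.04862247 0.152     ] [0.51333787 0.05218193 0.152     ]
[ 0.0095825 -0.0405492] 0.04166607887282901 -76.70391772093173
foot px width top:  [-0.00069926  0.11909936  0.        ] [-0.00063388  0.08215106  0.        ]
```

The points check out: crank radius is 41.7 mm (42 expected), lid width 119 mm against 82 mm for the small one, and hub height about 103–106 mm. The crank points about -77° in world. I'll turn the tool first so that the jaws close tangentially (tool y along world x).

```bash
python3 -m pendant '[[[0,0,0,0,0,-0.05],[0,0,0,0,0,-0.05],[0,0,0,0,0,-0.05],[0,0,0,0,0,-0.05],[0,0,0,0,0,-0.05],[0,0,0,0,0,-0.05],[0,0,0,0,0,-0.05],[0,0,0,0,0,0]]]' 0
cat > st.py <<'E'
from h import *
from scipy.spatial.transform import Rotation as Ro
import sys
o=telemetry.get_obs();q=o["eef_rot"];R=Ro.from_quat([q[1],q[2],q[3],q[0]]).as_matrix()
print("t",o["time_s"],"pos",o["eef_pos"].round(4),"F",o["wrist_force"].round(2),"op",round(o["opening"],3),"q",o["q"].round(2));print(R.round(3).tolist())
if len(sys.argv)>3:
    d=np.array([float(x) for x in sys.argv[1:4]])-o["eef_pos"];print("tool units",(R.T@d/.2).round(4), "mm",(d*1000).round(1))
E
python3 st.py 0.511 0.0495 0.23
```

```text
time_s: 1.3
eef_pos: [0.2498, -0.5171, 0.2302]
eef_rot: [-0.001, 0.703, 0.712, 0.001]
wrist_force: [-0.2, -0.1, -0.1]
opening: 1.001
t 1.3 pos [ 0.2498 -0.5171  0.2302] F [-0.18 -0.09 -0.11] op 1.001 q [-1.33  0.18  1.61  0.    1.35 -1.34]
[[-0.013, 1.0, -0.0], [1.0, 0.013, 0.002], [0.002, -0.0, -1.0]]
tool units [2.816  1.3419 0.0062] mm [ 2.612e+02  5.666e+02 -2.000e-01]
```

```bash
python3 -m pendant '[[[0.22,0.105,0,0,0,0],[0.22,0.105,0,0,0,0],[0.22,0.105,0,0,0,0],[0.22,0.105,0,0,0,0],[0.22,0.105,0,0,0,0],[0.22,0.105,0,0,0,0],[0.22,0.105,0,0,0,0],[0.22,0.105,0,0,0,0],[0.22,0.105,0,0,0,0],[0.22,0.105,0,0,0,0],[0.22,0.105,0,0,0,0],[0,0,0,0,0,0]]]' 0
python3 st.py 0.511 0.0495 0.18
```

```text
time_s: 2.8
eef_pos: [0.4916, -0.021, 0.2322]
eef_rot: [0.002, 0.72, 0.694, 0.001]
wrist_force: [-0.3, -0.4, 0.1]
opening: 0.999
t 2.8 pos [ 0.4916 -0.021   0.2322] F [-0.26 -0.42  0.12] op 0.999 q [-0.28 -0.01  1.81  0.    1.34 -0.25]
[[0.037, 0.999, 0.005], [0.999, -0.037, -0.001], [-0.001, 0.005, -1.0]]
tool units [0.3558 0.0826 0.261 ] mm [ 19.4  70.5 -52.2]
```

```bash
python3 -m pendant '[[[0.12,0.028,0.04,0,0,-0.012],[0.12,0.028,0.04,0,0,0],[0.11,0.027,0.04,0,0,0],[0,0,0,0,0,0]]]' 0
python3 st.py 0.511 0.0495 0.18
python3 - <<'E'
from h import *
a=cam("scene");b=cam("top")
crop(a,265,200,60,5,"pics/sc2.png");crop(b,255,190,60,5,"pics/tc2.png")
print(proj(b,[.511,.0495,.152]),proj(a,[.511,.0495,.152]))
E
```

```text
time_s: 3.3
eef_pos: [0.5093, 0.048, 0.2076]
eef_rot: [0.003, 0.711, 0.704, 0.001]
wrist_force: [-0.3, -0.1, 1.0]
opening: 1.0
t 3.3 pos [0.5093 0.048  0.2076] F [-0.26 -0.08  1.02] op 1.0 q [-0.14  0.06  1.79 -0.    1.29 -0.13]
[[0.01, 1.0, 0.005], [1.0, -0.01, -0.003], [-0.003, 0.005, -1.0]]
tool units [0.0082 0.0078 0.138 ] mm [  1.7   1.5 -27.6]
(np.float64(260.3825991294583), np.float64(185.49401853409174)) (np.float64(269.83885114350574), np.float64(179.9574145186461))
```

View pics/sc2.png

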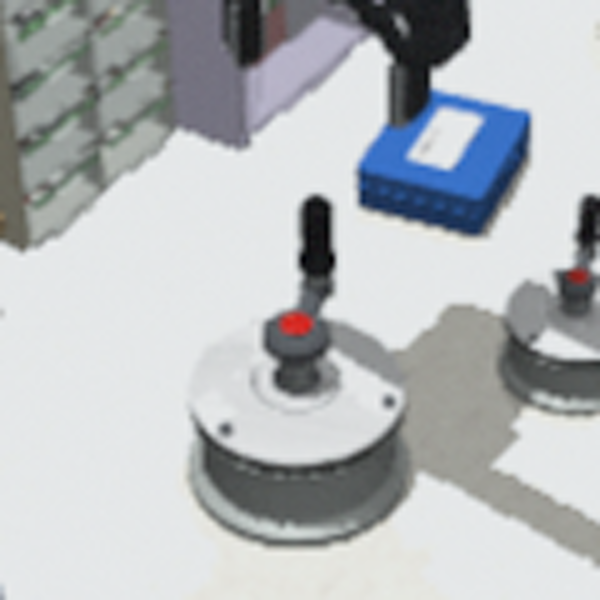

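The fingers straddle the grip: in the crop they are at (245,30) and (405,95), with the grip top at (316,200). Descending now.

```bash
python3 -m pendant '[[[0.006,0.008,0.1,0,0,0],[0.002,0,0.1,0,0,0],[0,0,0.1,0,0,0],[0,0,0.08,0,0,0],[0,0,0,0,0,0]]]' 0
python3 st.py 0.511 0.0495 0.119
```

```text
time_s: 4.03
eef_pos: [0.5134, 0.0419, 0.1332]
eef_rot: [0.006, 0.714, 0.7, 0.002]
wrist_force: [-0.1, -0.6, 0.2]
opening: 1.002
t 4.025 pos [0.5134 0.0419 0.1332] F [-0.12 -0.65  0.16] op 1.002 q [-0.15  0.15  1.85 -0.01  1.12 -0.12]
[[0.021, 1.0, 0.011], [1.0, -0.021, -0.006], [-0.006, 0.011, -1.0]]
tool units [ 0.0382 -0.0136  0.0708] mm [ -2.4   7.6 -14.2]
```

```bash
python3 -m pendant '[[[0.02,-0.007,0.02,0.0035,0.002,-0.006],[0.018,-0.006,0.03,0,0,0],[0,0,0.02,0,0,0],[0,0,0,0,0,0]]]' 0
python3 st.py 0.511 0.0495 0.119
```

```text
time_s: 4.53
eef_pos: [0.5122, 0.0496, 0.1203]
eef_rot: [0.001, 0.707, 0.707, 0.001]
wrist_force: [-0.9, 0.7, 0.2]
opening: 1.001
t 4.525 pos [0.5122 0.0496 0.1203] F [-0.86  0.72  0.23] op 1.001 q [-0.13  0.18  1.85  0.    1.11 -0.13]
[[0.001, 1.0, 0.003], [1.0, -0.001, -0.0], [-0.0, 0.003, -1.0]]
tool units [-0.0006 -0.0059  0.0066] mm [-1.2 -0.1 -1.3]
```

```bash
python3 -m pendant '[[[0,-0.006,0.005,0,0,0],[0,0,0,0,0,0],[0,0,0,0,0,0],[0,0,0,0,0,0],[0,0,0,0,0,0],[0,0,0,0,0,0]]]' 1
python3 st.py 0.511 0.0495 0.119
python3 - <<'E'
from h import *
a=cam("scene");b=cam("top")
crop(a,265,200,60,5,"pics/sc3.png");crop(b,255,190,60,5,"pics/tc3.png")
E
```

```text
time_s: 5.28
eef_pos: [0.5114, 0.0496, 0.1199]
eef_rot: [0.002, 0.707, 0.707, 0.001]
wrist_force: [0.4, 0.7, -0.4]
opening: 0.193
t 5.275 pos [0.5114 0.0496 0.1199] F [ 0.43  0.68 -0.36] op 0.193 q [-0.13  0.18  1.86  0.    1.1  -0.13]
[[0.001, 1.0, 0.004], [1.0, -0.001, -0.0], [-0.0, 0.004, -1.0]]
tool units [-0.0005 -0.002   0.0044] mm [-0.4 -0.1 -0.9]
```

View pics/sc3.png

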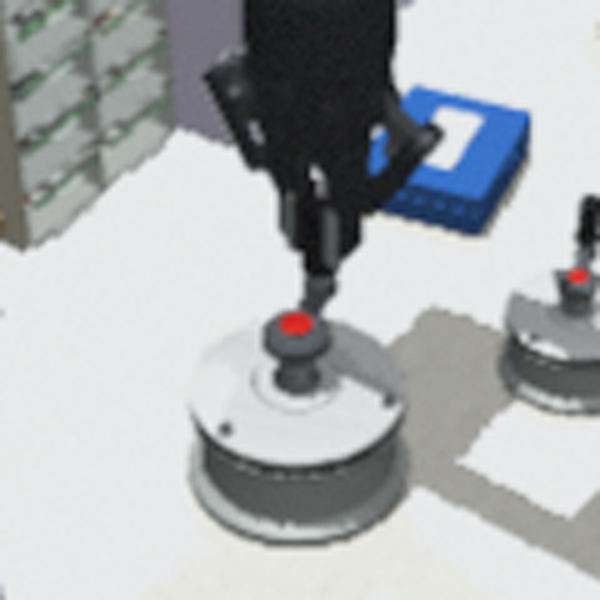

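The grip is held: opening is 16 mm, and the fingers are closed round it at crop (325,250). Next I need a helper to work out circle rows and track the lift from the red cap.

```bash
cat > circ.py <<'E'
from st import *
# circ.py cx cy dtheta_deg n ztarget
def lift():
    a=cam("scene");r=[(n,p) for n,p in red(a) if abs(p[0]-264)<8 and abs(p[1]-205)<10]
    if not r: return None
    p=r[0][1]; zs=np.linspace(.08,.13,501)
    v=[proj(a,[.5015,.0905,z])[1] for z in zs]
    return r[0][0],p,round(float(zs[np.argmin(abs(np.array(v)-p[1]))]),4)
print("cap",lift())
cx,cy,dt,n,zt=[float(x) for x in sys.argv[-5:]] ; n=int(n)
p=o["eef_pos"];th=np.arctan2(p[1]-cy,p[0]-cx);print("theta",np.degrees(th).round(1),"r",np.hypot(p[1]-cy,p[0]-cx).round(4))
pts=[np.r_[cx+.042*np.cos(t),cy+.042*np.sin(t),p[2]+(zt-p[2])*min(1,(i+1)/4)] for i,t in enumerate(th+np.radians(dt)*np.arange(1,n+1))]
prev=p
for P in pts:
    d=R.T@(P-prev)/.2;prev=P;print("[%.3f,%.3f,%.3f,0,0,0],"%tuple(d),end="")
print()
E
sed -i 's/if len(sys.argv)>3:/if len(sys.argv)==4:/' st.py
python3 circ.py 0.5015 0.0905 8 10 0.119
```

```text
t 5.375 pos [0.5114 0.0496 0.1199] F [ 0.41 -0.23  0.41] op 0.19 q [-0.13  0.18  1.86  0.    1.1  -0.13]
[[0.001, 1.0, 0.004], [1.0, -0.001, -0.0], [-0.0, 0.004, -1.0]]
cap (np.int32(24), array([263.75, 204.42]), 0.1036)
theta -76.4 r 0.0421
[0.009,0.028,0.001,0,0,0],[0.013,0.026,0.001,0,0,0],[0.016,0.024,0.001,0,0,0],[0.019,0.022,0.001,0,0,0],[0.022,0.019,0.000,0,0,0],[0.025,0.016,0.000,0,0,0],[0.027,0.012,0.000,0,0,0],[0.028,0.008,0.000,0,0,0],[0.029,0.004,0.000,0,0,0],[0.029,0.000,-0.000,0,0,0],
```

```bash
python3 -m pendant '[[[0.009,0.028,0.001,0,0,0],[0.013,0.026,0.001,0,0,0],[0.016,0.024,0.001,0,0,0],[0.019,0.022,0.001,0,0,0],[0,0,0,0,0,0]]]' 1
python3 circ.py 0.5015 0.0905 8 10 0.119
```

```text
time_s: 6.05
eef_pos: [0.5312, 0.0617, 0.1181]
eef_rot: [0.0, 0.707, 0.707, -0.0]
wrist_force: [-1.7, -0.3, 0.6]
opening: 0.194
t 6.05 pos [0.5312 0.0617 0.1181] F [-1.74 -0.27  0.58] op 0.194 q [-0.11  0.22  1.8  -0.    1.11 -0.11]
[[0.001, 1.0, -0.0], [1.0, -0.001, -0.001], [-0.001, -0.0, -1.0]]
cap (np.int32(22), array([263.5, 204.5]), 0.1034)
theta -44.0 r 0.0414
[0.020,0.021,-0.001,0,0,0],[0.025,0.016,-0.001,0,0,0],[0.027,0.012,-0.001,0,0,0],[0.028,0.008,-0.001,0,0,0],[0.029,0.004,-0.000,0,0,0],[0.029,-0.000,-0.000,0,0,0],[0.029,-0.004,-0.000,0,0,0],[0.028,-0.008,-0.000,0,0,0],[0.027,-0.012,-0.000,0,0,0],[0.025,-0.016,-0.000,0,0,0],
```

```bash
python3 -m pendant '[[[0.020,0.021,-0.001,0,0,0],[0.025,0.016,-0.001,0,0,0],[0.027,0.012,-0.001,0,0,0],[0.028,0.008,-0.001,0,0,0],[0.029,0.004,0,0,0,0],[0,0,0,0,0,0]]]' 1
python3 circ.py 0.5015 0.0905 8 10 0.119
```

```text
time_s: 6.85
eef_pos: [0.5424, 0.0891, 0.1183]
eef_rot: [-0.001, 0.707, 0.707, -0.002]
wrist_force: [-3.9, -1.9, -0.2]
opening: 0.191
t 6.85 pos [0.5424 0.0891 0.1183] F [-3.91 -1.91 -0.22] op 0.191 q [-0.05  0.26  1.76 -0.    1.13 -0.05]
[[0.0, 1.0, -0.004], [1.0, -0.0, -0.001], [-0.001, -0.004, -1.0]]
cap (np.int32(19), array([264.16, 204.32]), 0.104)
theta -2.0 r 0.0409
[0.029,0.004,-0.001,0,0,0],[0.029,-0.005,-0.001,0,0,0],[0.028,-0.009,-0.001,0,0,0],[0.026,-0.013,-0.001,0,0,0],[0.024,-0.016,0.000,0,0,0],[0.022,-0.020,0.000,0,0,0],[0.019,-0.022,0.000,0,0,0],[0.016,-0.025,0.000,0,0,0],[0.012,-0.027,0.000,0,0,0],[0.008,-0.028,0.000,0,0,0],
```

```bash
python3 -m pendant '[[[0.029,-0.002,-0.001,0,0,0],[0.029,-0.007,-0.001,0,0,0],[0.028,-0.011,-0.001,0,0,0],[0.026,-0.015,-0.001,0,0,0],[0.024,-0.018,0,0,0,0],[0,0,0,0,0,0]]]' 1
python3 circ.py 0.5005 0.0905 8 10 0.119
```

```text
time_s: 7.65
eef_pos: [0.5331, 0.1165, 0.1202]
eef_rot: [0.001, 0.707, 0.707, -0.001]
wrist_force: [-2.4, -3.4, 1.1]
opening: 0.188
t 7.65 pos [0.5331 0.1165 0.1202] F [-2.43 -3.4   1.09] op 0.188 q [-0.    0.24  1.77 -0.    1.12  0.  ]
[[0.001, 1.0, 0.001], [1.0, -0.001, -0.003], [-0.003, 0.001, -1.0]]
cap (np.int32(23), array([263.61, 203.78]), 0.1058)
theta 38.6 r 0.0417
[0.023,-0.019,0.001,0,0,0],[0.019,-0.023,0.001,0,0,0],[0.015,-0.025,0.001,0,0,0],[0.012,-0.027,0.001,0,0,0],[0.008,-0.028,-0.000,0,0,0],[0.004,-0.029,-0.000,0,0,0],[-0.000,-0.029,-0.000,0,0,0],[-0.004,-0.029,-0.000,0,0,0],[-0.008,-0.028,0.000,0,0,0],[-0.012,-0.027,0.000,0,0,0],
```

```bash
python3 -m pendant '[[[0.023,-0.019,0.001,0,0,0],[0.019,-0.023,0.001,0,0,0],[0.015,-0.025,0.001,0,0,0],[0.012,-0.027,0.001,0,0,0],[0,0,0,0,0,0]]]' 1
python3 circ.py 0.5005 0.0905 8 10 0.119
```

```text
time_s: 8.32
eef_pos: [0.5158, 0.1293, 0.1202]
eef_rot: [0.003, 0.708, 0.706, 0.0]
wrist_force: [0.1, -4.4, -0.1]
opening: 0.19
t 8.325 pos [0.5158 0.1293 0.1202] F [ 0.11 -4.41 -0.08] op 0.19 q [ 0.03  0.21  1.81 -0.01  1.11  0.03]
[[0.002, 1.0, 0.005], [1.0, -0.002, -0.005], [-0.005, 0.005, -1.0]]
cap (np.int32(21), array([263.62, 203.57]), 0.1065)
theta 68.5 r 0.0417
[0.010,-0.027,0.001,0,0,0],[0.005,-0.029,0.001,0,0,0],[0.001,-0.029,0.001,0,0,0],[-0.003,-0.029,0.001,0,0,0],[-0.007,-0.028,-0.000,0,0,0],[-0.011,-0.027,-0.000,0,0,0],[-0.015,-0.025,-0.000,0,0,0],[-0.018,-0.023,-0.000,0,0,0],[-0.021,-0.020,0.000,0,0,0],[-0.024,-0.017,0.000,0,0,0],
```

```bash
python3 -m pendant '[[[0.010,-0.027,0.001,0,0,0],[0.005,-0.029,0.001,0,0,0],[0.001,-0.029,0.001,0,0,0],[0,0,0,0,0,0]]]' 1
python3 circ.py 0.5005 0.0905 8 10 0.119
```

```text
time_s: 8.88
eef_pos: [0.5002, 0.1322, 0.1204]
eef_rot: [0.005, 0.708, 0.706, 0.002]
wrist_force: [1.3, -4.6, 0.6]
opening: 0.193
t 8.875 pos [0.5002 0.1322 0.1204] F [ 1.33 -4.63  0.58] op 0.193 q [ 0.03  0.18  1.85 -0.01  1.1   0.04]
[[0.003, 1.0, 0.009], [1.0, -0.003, -0.005], [-0.005, 0.009, -1.0]]
cap None
theta 90.5 r 0.0417
[-0.001,-0.029,0.002,0,0,0],[-0.006,-0.029,0.002,0,0,0],[-0.010,-0.027,0.002,0,0,0],[-0.014,-0.026,0.002,0,0,0],[-0.017,-0.024,-0.000,0,0,0],[-0.021,-0.021,-0.000,0,0,0],[-0.023,-0.018,-0.000,0,0,0],[-0.026,-0.014,-0.000,0,0,0],[-0.027,-0.011,0.000,0,0,0],[-0.029,-0.007,0.000,0,0,0],
```

```bash
python3 - <<'E'
from h import *
a=cam("scene");b=cam("top");print(red(a)[5:],red(b))
crop(a,265,205,60,5,"pics/sc4.png");crop(b,255,190,60,5,"pics/tc4.png")
im=np.hstack([cv2.imread("pics/sc4.png"),cv2.imread("pics/tc4.png")]);cv2.imwrite("pics/b4.png",cv2.resize(im,(800,400)))
E
```

```text
[] [(np.int32(84), array([376.02,  97.21])), (np.int32(87), array([206.16, 113.57])), (np.int32(14), array([175.14, 143.71])), (np.int32(12), array([298.5, 221.5])), (np.int32(9), array([439.67, 255.89]))]
```

View pics/b4.png

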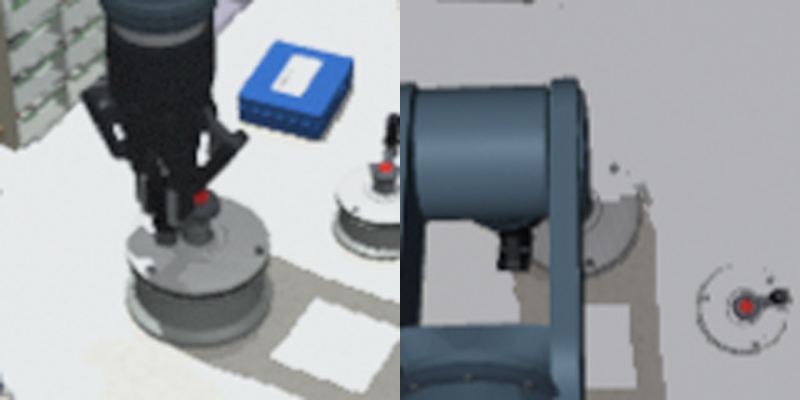

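```bash
sed -i 's/abs(p\[0\]-264)<8/abs(p[0]-264)<10/' circ.py; sed -i 's/st\[i,4\]>8/st[i,4]>3/' h.py
python3 -m pendant '[[[-0.003,-0.029,0.001,0,0,0],[-0.007,-0.029,0,0,0,0],[-0.011,-0.027,0,0,0,0],[0,0,0,0,0,0]]]' 1
python3 circ.py 0.5005 0.0900 8 10 0.120
```

```text
time_s: 9.52
eef_pos: [0.4822, 0.1282, 0.1197]
eef_rot: [0.005, 0.708, 0.706, 0.002]
wrist_force: [2.1, -3.2, -1.2]
opening: 0.191
t 9.525 pos [0.4822 0.1282 0.1197] F [ 2.12 -3.23 -1.24] op 0.191 q [ 0.02  0.14  1.9  -0.    1.09  0.03]
[[0.003, 1.0, 0.009], [1.0, -0.003, -0.004], [-0.004, 0.009, -1.0]]
cap None
theta 115.6 r 0.0423
[-0.016,-0.025,-0.001,0,0,0],[-0.018,-0.023,-0.001,0,0,0],[-0.021,-0.020,-0.001,0,0,0],[-0.024,-0.017,-0.000,0,0,0],[-0.026,-0.014,-0.000,0,0,0],[-0.027,-0.010,0.000,0,0,0],[-0.029,-0.006,0.000,0,0,0],[-0.029,-0.002,0.000,0,0,0],[-0.029,0.002,0.000,0,0,0],[-0.029,0.006,0.000,0,0,0],
```

```bash
python3 - <<'E'
from h import *
a=cam("scene");print([r for r in red(a) if 240<r[1][0]<290])
print(telemetry.get_obs()["wrist_force"])
crop(a,265,205,60,5,"pics/sc5.png")
im=np.hstack([cv2.imread("pics/sc4.png"),cv2.imread("pics/sc5.png")]);cv2.imwrite("pics/b5.png",cv2.resize(im,(800,400)))
E
```

```text
[(np.int32(24), array([253.21,  59.75]))]
[ 1.24457536 -3.37398793 -0.67811915]
```

View pics/b5.png

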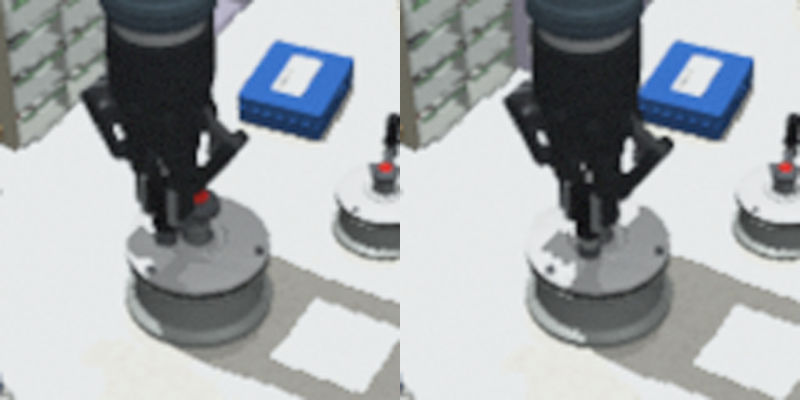

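```bash
python3 - <<'E'
from h import *
a=cam("scene")
im=a["pixels"][205:255-0,235:295].copy();k=12
im=cv2.resize(im,None,fx=k,fy=k,interpolation=cv2.INTER_CUBIC)
p=telemetry.get_obs()["eef_pos"]
for L,col in((.008,(0,255,0)),(0,(0,0,255))):
    for z in(.096,.108-0.0):
        u,v=proj(a,[p[0],p[1],z+L]);print(L,z,u,v)
        cv2.circle(im,(int((u-235+.5)*k),int((v-205+.5)*k)),4,col,-1)
cv2.imwrite("pics/s6.png",im)
E
```

```text
0.008 0.096 262.25840528723444 215.44283509094868
0.008 0.108 262.1715243562511 211.85217545688175
0 0.096 262.31561882058526 217.80738531388204
0 0.108 262.22958743785426 214.25183624530106
```

View pics/s6.png

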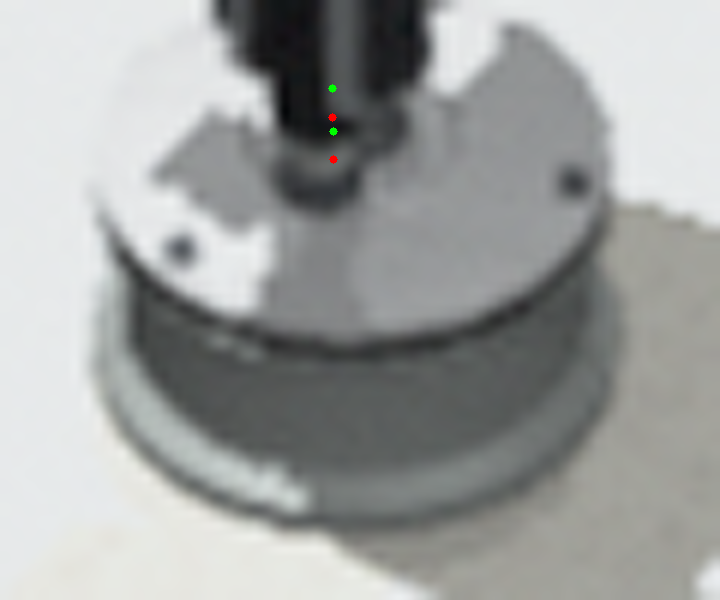

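```bash
python3 - <<'E'
from h import *
a=cam("scene")
out=[]
for f,p in(("pics/sc4.png",(.5002,.1322)),("pics/sc5.png",(.4822,.1282))):
    im=cv2.imread(f);im=im[5*65:5*95,5*30:5*80];im=cv2.resize(im,None,fx=1.6,fy=1.6,interpolation=cv2.INTER_CUBIC);k=8
    for L,col in((.008,(0,255,0)),(0,(0,0,255))):
        u,v=proj(a,[p[0],p[1],.096+L]);cv2.circle(im,(int((u-235+.5)*k),int((v-210+.5)*k)),3,col,-1)
    out.append(im)
im=np.hstack(out);print(im.shape);cv2.imwrite("pics/b7.png",im)
E
```

```text
(240, 800, 3)
```

View pics/b7.png

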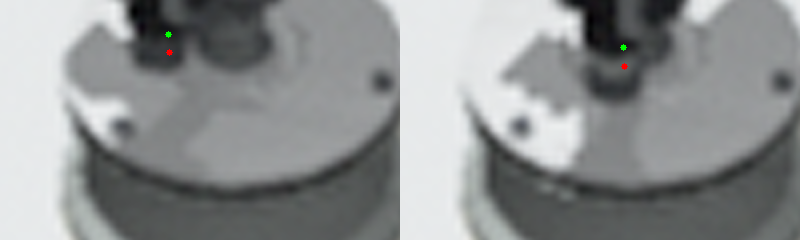

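The drop is confirmed by two signs. Hand force Fz fell by about 1.8 N, and the crank's end disc, at crop (612,104), sits about 8 mm lower relative to its projection than in the view before. Next is one full turn forward, lowering the hand slowly with the screw.

```bash
python3 circ.py 0.5000 0.0895 -8 12 0.119
```

```text
t 9.725 pos [0.4827 0.1284 0.1198] F [ 1.36 -2.47 -0.59] op 0.188 q [ 0.02  0.14  1.9  -0.    1.09  0.03]
[[0.003, 1.0, 0.009], [1.0, -0.003, -0.004], [-0.004, 0.009, -1.0]]
cap None
theta 113.9 r 0.0425
[0.008,0.029,0.001,0,0,0],[0.006,0.029,0.001,0,0,0],[0.002,0.029,0.001,0,0,0],[-0.002,0.029,0.001,0,0,0],[-0.006,0.029,0.000,0,0,0],[-0.010,0.028,0.000,0,0,0],[-0.014,0.026,0.000,0,0,0],[-0.017,0.024,0.000,0,0,0],[-0.020,0.021,0.000,0,0,0],[-0.023,0.018,0.000,0,0,0],[-0.025,0.015,0.000,0,0,0],[-0.027,0.011,0.000,0,0,0],
```

```bash
python3 -m pendant '[[[0.008,0.029,0.001,0,0,0],[0.006,0.029,0.001,0,0,0],[0.002,0.029,0.001,0,0,0],[-0.002,0.029,0.001,0,0,0],[-0.006,0.029,0.001,0,0,0],[-0.010,0.028,0.001,0,0,0],[0,0,0,0,0,0]]]' 1
python3 circ.py 0.5000 0.0895 -8 12 0.118
```

```text
time_s: 10.65
eef_pos: [0.5171, 0.1286, 0.1169]
eef_rot: [0.002, 0.708, 0.706, -0.0]
wrist_force: [-0.5, -2.4, -0.9]
opening: 0.19
t 10.65 pos [0.5171 0.1286 0.1169] F [-0.54 -2.42 -0.86] op 0.19 q [ 0.02  0.22  1.81 -0.    1.11  0.03]
[[0.002, 1.0, 0.002], [1.0, -0.002, -0.003], [-0.003, 0.002, -1.0]]
cap (np.int32(22), array([263.68, 205.86]), 0.0987)
theta 66.4 r 0.0427
[-0.017,0.025,-0.001,0,0,0],[-0.017,0.024,-0.001,0,0,0],[-0.020,0.021,-0.001,0,0,0],[-0.023,0.018,-0.001,0,0,0],[-0.025,0.015,0.000,0,0,0],[-0.027,0.011,0.000,0,0,0],[-0.028,0.007,0.000,0,0,0],[-0.029,0.003,0.000,0,0,0],[-0.029,-0.001,0.000,0,0,0],[-0.029,-0.005,0.000,0,0,0],[-0.028,-0.009,0.000,0,0,0],[-0.026,-0.013,0.000,0,0,0],
```

```bash
python3 -m pendant '[[[-0.014,0.025,0,0,0,0],[-0.017,0.024,0,0,0,0],[-0.020,0.021,0,0,0,0],[-0.023,0.018,0,0,0,0],[-0.025,0.015,0.001,0,0,0],[-0.027,0.011,0.001,0,0,0],[-0.028,0.007,0.001,0,0,0],[-0.029,0.003,0.001,0,0,0],[0,0,0,0,0,0]]]' 1
python3 circ.py 0.5000 0.0898 -8 12 0.116
```

```text
time_s: 11.82
eef_pos: [0.5423, 0.0905, 0.1159]
eef_rot: [0.0, 0.708, 0.706, -0.0]
wrist_force: [-3.0, 0.8, -1.2]
opening: 0.192
t 11.825 pos [0.5423 0.0905 0.1159] F [-2.99  0.82 -1.16] op 0.192 q [-0.05  0.26  1.77 -0.    1.12 -0.05]
[[0.003, 1.0, 0.0], [1.0, -0.003, -0.001], [-0.001, 0.0, -1.0]]
cap (np.int32(20), array([264.2, 206.2]), 0.0976)
theta 0.9 r 0.0423
[-0.029,-0.003,-0.000,0,0,0],[-0.029,-0.006,-0.000,0,0,0],[-0.028,-0.009,-0.000,0,0,0],[-0.026,-0.013,-0.000,0,0,0],[-0.024,-0.017,0.000,0,0,0],[-0.021,-0.020,0.000,0,0,0],[-0.018,-0.023,0.000,0,0,0],[-0.015,-0.025,0.000,0,0,0],[-0.011,-0.027,0.000,0,0,0],[-0.008,-0.028,-0.000,0,0,0],[-0.004,-0.029,-0.000,0,0,0],[0.000,-0.029,-0.000,0,0,0],
```

```bash
python3 -m pendant '[[[-0.029,-0.003,0.001,0,0,0],[-0.029,-0.006,0.001,0,0,0],[-0.028,-0.009,0.001,0,0,0],[-0.026,-0.013,0.001,0,0,0],[-0.024,-0.017,0.001,0,0,0],[-0.021,-0.020,0.001,0,0,0],[-0.018,-0.023,0.001,0,0,0],[-0.015,-0.025,0.001,0,0,0],[0,0,0,0,0,0]]]' 1
python3 circ.py 0.5000 0.0898 -8 12 0.115
```

```text
time_s: 13.0
eef_pos: [0.5176, 0.0517, 0.1146]
eef_rot: [-0.0, 0.708, 0.706, 0.001]
wrist_force: [-1.1, 3.4, -0.8]
opening: 0.194
t 13.0 pos [0.5176 0.0517 0.1146] F [-1.14  3.37 -0.76] op 0.194 q [-0.13  0.2   1.84  0.    1.1  -0.13]
[[0.002, 1.0, 0.002], [1.0, -0.002, 0.002], [0.002, 0.002, -1.0]]
cap (np.int32(25), array([263.68, 206.56]), 0.0963)
theta -65.2 r 0.0419
[-0.011,-0.027,-0.001,0,0,0],[-0.007,-0.029,-0.001,0,0,0],[-0.003,-0.029,-0.001,0,0,0],[0.002,-0.029,-0.001,0,0,0],[0.006,-0.029,-0.000,0,0,0],[0.010,-0.028,-0.000,0,0,0],[0.013,-0.026,-0.000,0,0,0],[0.017,-0.024,-0.000,0,0,0],[0.020,-0.021,-0.000,0,0,0],[0.023,-0.018,0.000,0,0,0],[0.025,-0.015,0.000,0,0,0],[0.027,-0.011,0.000,0,0,0],
```

```bash
python3 -m pendant '[[[-0.010,-0.027,0,0,0,0],[-0.006,-0.029,0,0,0,0],[-0.002,-0.029,0.001,0,0,0],[0.003,-0.029,0.001,0,0,0],[0.006,-0.029,0.001,0,0,0],[0.010,-0.028,0.001,0,0,0],[0.013,-0.026,0.001,0,0,0],[0.017,-0.024,0.001,0,0,0],[0,0,0,0,0,0]]]' 1
python3 circ.py 0.5000 0.0902 -8 12 0.113
```

```text
time_s: 14.18
eef_pos: [0.4735, 0.0576, 0.1147]
eef_rot: [0.003, 0.708, 0.706, 0.003]
wrist_force: [2.1, 2.0, -0.7]
opening: 0.196
t 14.175 pos [0.4735 0.0576 0.1147] F [ 2.06  2.   -0.75] op 0.196 q [-0.13  0.1   1.96  0.    1.08 -0.13]
[[0.002, 1.0, 0.009], [1.0, -0.002, -0.0], [-0.0, 0.009, -1.0]]
cap (np.int32(26), array([263.69, 207.08]), 0.0946)
theta -129.0 r 0.042
[0.020,-0.021,0.002,0,0,0],[0.023,-0.018,0.002,0,0,0],[0.025,-0.015,0.002,0,0,0],[0.027,-0.012,0.002,0,0,0],[0.028,-0.008,-0.000,0,0,0],[0.029,-0.004,-0.000,0,0,0],[0.029,0.000,0.000,0,0,0],[0.029,0.005,0.000,0,0,0],[0.028,0.009,0.000,0,0,0],[0.027,0.012,0.000,0,0,0],[0.025,0.016,0.000,0,0,0],[0.022,0.019,0.000,0,0,0],
```

```bash
python3 -m pendant '[[[0.020,-0.021,0.002,0,0,0],[0.023,-0.018,0.002,0,0,0],[0.025,-0.015,0.002,0,0,0],[0.027,-0.012,0.002,0,0,0],[0.028,-0.008,0.001,0,0,0],[0.029,-0.004,0.001,0,0,0],[0.029,0.001,0.001,0,0,0],[0.029,0.005,0.001,0,0,0],[0,0,0,0,0,0]]]' 1
python3 circ.py 0.5000 0.0902 -8 8 0.112
```

```text
time_s: 15.35
eef_pos: [0.4596, 0.101, 0.1123]
eef_rot: [0.005, 0.708, 0.706, 0.003]
wrist_force: [3.3, -0.8, -0.5]
opening: 0.189
t 15.35 pos [0.4596 0.101  0.1123] F [ 3.35 -0.75 -0.53] op 0.189 q [-0.03  0.09  1.97 -0.    1.07 -0.03]
[[0.002, 1.0, 0.011], [1.0, -0.002, -0.003], [-0.003, 0.011, -1.0]]
cap (np.int32(19), array([263.58, 207.58]), 0.0928)
theta 165.1 r 0.0418
[0.028,0.009,0.000,0,0,0],[0.026,0.013,0.000,0,0,0],[0.024,0.017,0.000,0,0,0],[0.022,0.020,0.001,0,0,0],[0.019,0.023,0.000,0,0,0],[0.015,0.025,0.000,0,0,0],[0.012,0.027,0.000,0,0,0],[0.008,0.028,0.000,0,0,0],
```

```bash
python3 -m pendant '[[[0.028,0.009,0.001,0,0,0],[0.026,0.013,0,0,0,0],[0.024,0.017,0,0,0,0],[0.022,0.020,0,0,0,0],[0.019,0.023,0,0,0,0],[0.008,0.012,0,0,0,0],[0,0,0,0,0,0],[0,0,0,0,0,0],[0,0,0,0,0,0],[0,0,0,0,0,0]]]' 1
python3 circ.py 0.5000 0.0902 -8 1 0.112
python3 - <<'E'
from h import *
a=cam("scene");crop(a,265,205,60,5,"pics/sc8.png")
u=[a["pixels"][205:255,235:295]]
im=cv2.resize(u[0],None,fx=12,fy=12,interpolation=cv2.INTER_CUBIC);cv2.imwrite("pics/s8.png",im)
p=telemetry.get_obs();print(p["dq"].round(4),p["wrist_force"],p["opening"])
E
```

```text
time_s: 16.65
eef_pos: [0.479, 0.1264, 0.1114]
eef_rot: [0.005, 0.708, 0.706, 0.001]
wrist_force: [2.2, -3.8, 0.0]
opening: 0.191
t 16.65 pos [0.479  0.1264 0.1114] F [ 2.18 -3.79  0.03] op 0.191 q [ 0.02  0.15  1.91 -0.01  1.08  0.03]
[[0.002, 1.0, 0.008], [1.0, -0.002, -0.006], [-0.006, 0.008, -1.0]]
cap None
theta 120.1 r 0.0419
[0.013,0.026,-0.001,0,0,0],
[ 0.001   0.0005  0.0001 -0.0002 -0.0013  0.0007] [ 1.76563177 -3.10795918 -0.55559672] 0.1883888603728845
```

View pics/s8.png

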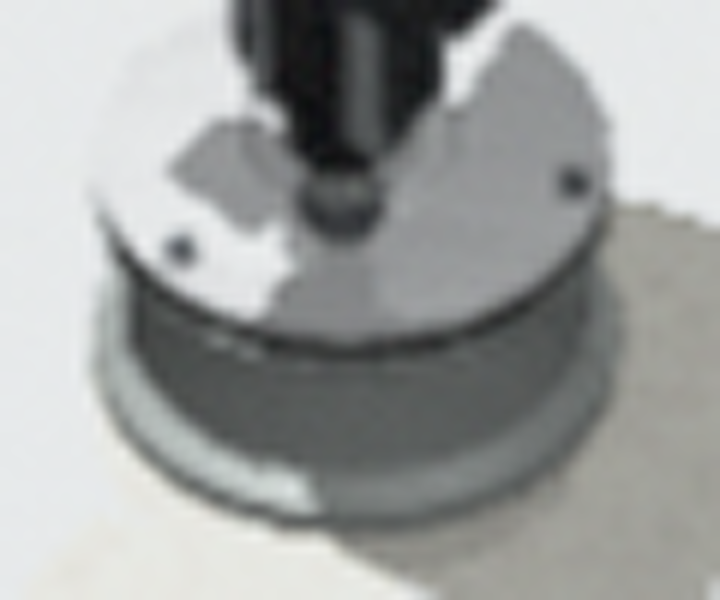

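View pics/sc8.png

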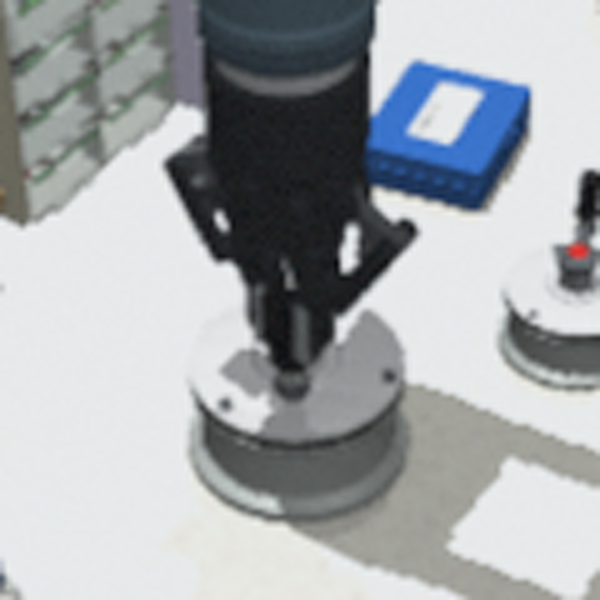

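The grip is still held and the crank's end disc sits well lower: its lower edge is at crop y 242, against 208 after the drop. That's about 8 mm, and the arm is at rest. Handing in.

```bash
python3 -c "
from bench import ctrl,telemetry
print(ctrl.hand_in());o=telemetry.get_obs();print(o['time_s'],o['eef_pos'],o['opening'])"
```

```text
the job is handed in; nothing more can be done
None
the job is handed in; nothing more can be done
```

The screw of the larger filter holder is started, and I handed the job in at about 17 s with the fingers still holding the grip. No verdict was reported.

- **Backward:** I turned the crank about 190° anticlockwise. The screw then dropped by about 8 mm: hand force fell by about 1.8 N, and the crank's end disc sat about 8 mm lower in the scene view.
- **Forward:** I turned it clockwise about 354° and lowered the hand by about 8 mm with the screw. The last clear view of the red cap, at about 309°, put the lift near -7 mm. The turn angle and the disc's position put the final lift near -7.7 mm, inside the -5.5 to -10.5 mm band.
- **Last checks:** The arm was at rest, the gripper stood at about 16 mm on the 18 mm grip, and forces at the hand stayed around 5 N or less in every reading. The blue slide box looked unmoved in the final view. The path stayed clear of the dropper bottle and petri dish, but I did not measure either again.

**Unchecked or uncertain:** The fingers hid the red cap at the drop and at the end, so those two heights come from the crank disc, the force and the angle rather than the cap. The moment of the drop is known only to within about 25° of turn (0.5 mm of lift).

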